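# Set out graded filters along an optical rail

## Robot

A 7-joint arm with a two-finger parallel gripper is mounted at the origin on a cart in front of the work surface, level with it; the furniture and walls round the work are solid. World frame = base frame: x ahead of the robot, y to its left, z up, the work surface at z = 0. Lengths are in m, angles in rad, forces in N, time in s.
With the tool pointing down it reaches from about 0.4 to 0.875 m from the base axis. Payload 19.3 kg.
Tool frame: the origin (TCP) lies midway between the tips of the shut fingers; the grasp point (between the pads) lies 19 mm behind it; z points along the fingers, y is the direction in which the jaws open and shut (so a half turn about z gives the same grasp; the last joint's range is limited). The gripper opens to 85 mm and grips with 20 to 120 N. Pads are 22 mm wide; open, the fingers measure 114 mm over their backs; the gripper's body (76 mm by 85 mm) begins 54 mm behind the grasp point. The pads swing forward as they close: fully open they stand 13 mm farther back than shut.
Start: joints at [1.095, 0.521, -0.036, 1.599, 0.021, 1.021, -0.113], TCP at [0.247, -0.574, 0.231] pointing down, gripper open.
Joint ranges: [-2.91, 2.91], [-0.3, 2.13], [-1.5, 1.42], [0.17, 2.43], [-1.26, 4.41], [0.16, 1.93], [-2.52, 2.52]. Speed limits (rad/s): [1.89, 1.89, 2.39, 2.39, 3.01, 3.01, 3.01].

## Interface

Orientations are given as [roll, pitch, yaw] about the fixed x, y, z axes, in that order (R = Rz(yaw) Ry(pitch) Rx(roll)).
In Python, from workcell import bot, eyes gives the robot as it stands. The module is installed in compiled form; this text tells all that it offers.
- The arm moves only by the shell command python3 -m jog 'ROWS' [FORCE]. ROWS is JSON, a list of rows, each an object with "delta_pos": the shift along the world's x, y, z in mm, a list of three; "spin": the turn about the world's z in rad; "claw": the closure, from 0 (fully open) to 1 (shut). In form: [{"delta_pos": [tx, ty, tz], "spin": spin, "claw": claw}, ...]. A call has 1 to 8 rows; each row is the pose to reach, as a shift and turn from the pose measured when the call began; what a row does not reach only later rows make up. A row lasts 1/10 s, in which the tool goes at most 50 mm and 8.59 degrees, less where a joint would pass 70% of its speed; a pose out of reach is approached as far as the arm can. A call with a gripper value outside its range is refused whole. The fingers move at their own pace and stop on an object; FORCE is the grip in N (left out, the last holds). Time passes only in rows, so rows that repeat a pose let the fingers close. It gives the time, the measured TCP pose, the force and the opening at its end, in the units of the state.
- bot.observe(): the state, without advancing time (a new reading comes with each control period).
- eyes.grab_frame(name): name is "scene" or "top" or "wrist"; returns the picture (480x640x3 uint8, blue, green, red); there is no depth.
- eyes.camera_params(name): a dict with "fx", "fy", "cx", "cy" (pixels), "origin" and "attitude" of the camera in the world. Camera axes: x right, y up, looking along -z (the intrinsics and any distortion apply to the point x, -y, -z); pixel columns grow to the right and rows downward; lengths in m; the calibration is good to about 2 mm. The wrist camera is an equidistant fisheye: a pixel r from the principal point sees the ray r / f radians off the axis. A picture is of the moment at which its call begins: read the wrist's pose just before it. camera_params takes no time and is no camera call; for the wrist camera it gives the pose at the moment of the call.
- bot.job_done(): hands the job in, once; it reports no verdict.
The state is a dict: "clock": time; "qpos": joint angles; "qd": joint speeds; "joint_efforts": joint torques, N m; "position": TCP position; "tool_rot": TCP orientation; "force": force on the tool from outside, world axes, zero at the start; "moment": the same for the moment, N m; "grip_width": finger opening in m.
Only numpy, scipy, OpenCV 4.12 (cv2) and the standard library are available. Lean on these libraries where they do the work, as an engineer would, in place of code of your own. Each camera call takes 0.05 s, during which the arm holds its last target. There are 200 camera calls.

## Task

Set the four grey filters upright on the carriers of the optical rail, one centred on each blue pad, in order of shade: the palest on the pad next to the red end stop, then darker and darker, the black one at the far end. Leave the pink lens box where it stands.

Things in the scene. Friction and masses are not known exactly. Their poses are not given: they have to be found in the camera images.
- filter_1_center (a point): Grey filter number 1 of 4 by shade: palest, nearly white round window (34 mm across) lying in the top of an upright aluminium cylinder 46 mm across and 40 mm tall with a yellow grip band round its side and a thin yellow ring round the window; about 0.08 kg, loose, gripped round the side. The point is the cylinder's centre, 20 mm above its underside; z is up through the window.
- filter_2_center (a point): Grey filter number 2 of 4 by shade: light grey round window (34 mm across) lying in the top of an upright aluminium cylinder 46 mm across and 40 mm tall with a green grip band round its side and a thin green ring round the window; about 0.08 kg, loose, gripped round the side. The point is the cylinder's centre, 20 mm above its underside; z is up through the window.
- filter_3_center (a point): Grey filter number 3 of 4 by shade: middle to dark grey round window (34 mm across) lying in the top of an upright aluminium cylinder 46 mm across and 40 mm tall with a orange grip band round its side and a thin orange ring round the window; about 0.08 kg, loose, gripped round the side. The point is the cylinder's centre, 20 mm above its underside; z is up through the window.
- filter_4_center (a point): Grey filter number 4 of 4 by shade: darkest, black round window (34 mm across) lying in the top of an upright aluminium cylinder 46 mm across and 40 mm tall with a white grip band round its side and a thin white ring round the window; about 0.08 kg, loose, gripped round the side. The point is the cylinder's centre, 20 mm above its underside; z is up through the window.
- seat_a_top (a point): One of the four equal rail carriers (a; a, b, c, d follow one another along the rail, about 80 mm apart): a fixed dark block 62 mm (x, across the rail) by 54 mm (y, along the rail) with a flat blue round pad 53 mm across on top, no rim. The point is the middle of the pad's flat top, 34 mm above the table; y runs along the rail, z is up.
- seat_b_top (a point): One of the four equal rail carriers (b; a, b, c, d follow one another along the rail, about 80 mm apart): a fixed dark block 62 mm (x, across the rail) by 54 mm (y, along the rail) with a flat blue round pad 53 mm across on top, no rim. The point is the middle of the pad's flat top, 34 mm above the table; y runs along the rail, z is up.
- seat_c_top (a point): One of the four equal rail carriers (c; a, b, c, d follow one another along the rail, about 80 mm apart): a fixed dark block 62 mm (x, across the rail) by 54 mm (y, along the rail) with a flat blue round pad 53 mm across on top, no rim. The point is the middle of the pad's flat top, 34 mm above the table; y runs along the rail, z is up.
- seat_d_top (a point): One of the four equal rail carriers (d; a, b, c, d follow one another along the rail, about 80 mm apart): a fixed dark block 62 mm (x, across the rail) by 54 mm (y, along the rail) with a flat blue round pad 53 mm across on top, no rim. The point is the middle of the pad's flat top, 34 mm above the table; y runs along the rail, z is up.
- red_stop_top (a point): The red end stop of the rail, a fixed block 52 x 24 mm, its top 32 mm above the table; the other end has a grey one. It may be at either end of the rail. The point is the middle of its top; the middle of the nearest pad is about 54 mm away, so its place tells at which end the row begins.
- pink_box_center (a point): A pink eight-sided plastic lens box 38 x 42 mm and 19 mm high, standing loose among the filters; not part of the job. The point is its centre, 9.5 mm above its underside. (The fixed black box between the rail and the filters is 150 x 180 mm and 140 mm tall, centred near x 0.58, y -0.115; the optics on posts beyond x 0.58 are as tall.)

How it is judged:
At the end, for the whole second after the job is handed in: Each filter stands upright (within 0.12 rad) and at rest on its own carrier's pad, its centre within 12 mm of the pad's middle, all four running from palest at the red stop to darkest at the other end (((horizontal distance between red_stop_top and seat_a_top below 0.12 m and horizontal distance between filter_1_center and seat_a_top below 0.012 m and z of filter_1_center in the frame of seat_a_top between 0.015 and 0.024 m and horizontal distance between filter_2_center and seat_b_top below 0.012 m and z of filter_2_center in the frame of seat_b_top between 0.015 and 0.024 m and horizontal distance between filter_3_center and seat_c_top below 0.012 m and z of filter_3_center in the frame of seat_c_top between 0.015 and 0.024 m and horizontal distance between filter_4_center and seat_d_top below 0.012 m and z of filter_4_center in the frame of seat_d_top between 0.015 and 0.024 m) or (horizontal distance between red_stop_top and seat_d_top below 0.12 m and horizontal distance between filter_1_center and seat_d_top below 0.012 m and z of filter_1_center in the frame of seat_d_top between 0.015 and 0.024 m and horizontal distance between filter_2_center and seat_c_top below 0.012 m and z of filter_2_center in the frame of seat_c_top between 0.015 and 0.024 m and horizontal distance between filter_3_center and seat_b_top below 0.012 m and z of filter_3_center in the frame of seat_b_top between 0.015 and 0.024 m and horizontal distance between filter_4_center and seat_a_top below 0.012 m and z of filter_4_center in the frame of seat_a_top between 0.015 and 0.024 m)) and angle between each of filter_1_center, filter_2_center, filter_3_center, filter_4_center's own z axis and vertical below 0.12 rad and linear speed of each of filter_1, filter_2, filter_3, filter_4 below 0.02 m/s); the robot touches nothing.
It fails at once if the pink lens box is moved by more than 20 mm (distance of pink_box_center from where it was at the start of the episode above 0.02 m).
It also fails if it takes over 112 s, if anything falls off the work surface, if the arm or the gripper's body presses on something with over 40 N, if the wrist force passes 120 N, or if a joint passes its speed limit or range.

## Working session

There is one attempt and no reset: what is moved stays moved. The work goes in short steps, Python scripts to look and compute and a shell command to move; the robot and the scene stay as the last step left them, time stands still between calls to the robot, and variables do not carry over. Pictures are saved under pics/ and viewed, about 12 in all and at most 16, crops included, and the job is handed in when it is done.

```bash
mkdir -p pics; python3 - <<'E'
from workcell import bot, eyes
import cv2
s=bot.observe();print(s)
for n in("scene","top","wrist"):
    p=eyes.camera_params(n);print(n,p)
    cv2.imwrite(f"pics/{n}0.png",eyes.grab_frame(n))
E
```

```text
{'clock': 0.0, 'qpos': array([ 1.09478564,  0.52201207, -0.03631766,  1.59997386,  0.0212387 ,
        1.02109341, -0.1128217 ]), 'qd': array([ 8.56309107e-04, -3.17037774e-04, -9.85512028e-05,  3.23887702e-04,
        1.67215941e-03,  8.03147828e-04,  5.55616602e-04]), 'joint_efforts': array([-1.42959470e-03, -9.27121139e+01,  1.97915956e+00, -3.69925654e+01,
        1.78876030e-02,  8.33660684e-03,  6.34921867e-05]), 'position': array([ 0.24655398, -0.57396712,  0.23073929]), 'tool_rot': array([-3.14049774e+00,  1.15301252e-04,  4.05790248e-01]), 'force': array([0.26648797, 0.30326155, 0.1234154 ]), 'moment': array([ 4.66444501e-02, -3.53236991e-02, -8.74479465e-05]), 'grip_width': 0.08538555756549862}
scene {'fx': 528.198074735339, 'fy': 528.198074735339, 'cx': 311.3560643103085, 'cy': 233.2622427941435, 'origin': array([-0.57746292,  0.5983552 ,  0.75166323]), 'attitude': array([ 1.05269331, -0.00639932, -2.07944552])}
top {'fx': 528.9027203398363, 'fy': 528.9027203398363, 'cx': 317.7794277588277, 'cy': 232.4482089443204, 'origin': array([0.23198307, 0.00791989, 1.31343575]), 'attitude': array([ 0.17888011,  0.01772779, -1.57195485])}
wrist {'fx': 371.64829954431775, 'fy': 371.64829954431775, 'cx': 321.6524474023904, 'cy': 239.4154743225954, 'origin': array([ 0.30722214, -0.54828608,  0.37403337]), 'attitude': array([-2.61434103e-01,  5.51489992e-04, -1.16521856e+00])}
```

View pics/top0.png

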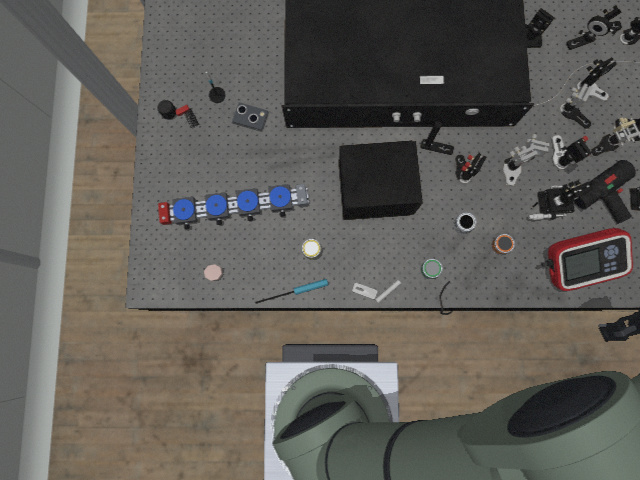

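View pics/scene0.png

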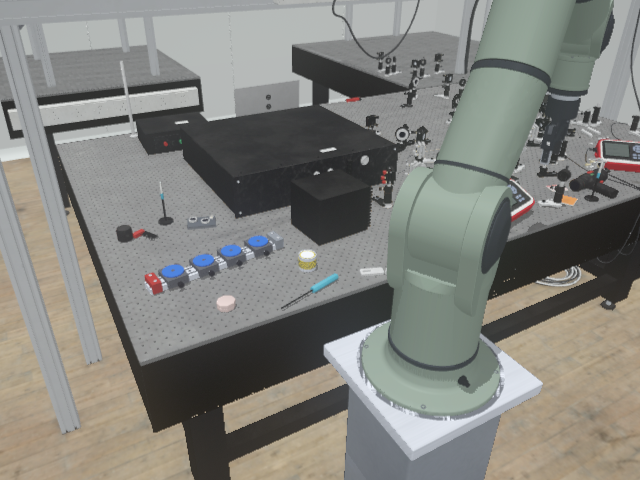

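Top view: the red stop is at (165,212), at the left (+y) end, with pads at (183,209), (216,205), (247,201) and (280,197). Filters are 1 (312,248), 4 (466,222), 3 (504,243) and 2 (432,268), and the pink box is at (212,272).

```bash
cat > h.py <<'E'
import numpy as np, cv2
from scipy.spatial.transform import Rotation as R
from workcell import bot, eyes
def cast(name,p,uv,z):
    x,y=(uv[0]-p['cx'])/p['fx'],(uv[1]-p['cy'])/p['fy']
    if name=="wrist":
        r=np.hypot(x,y); k=np.sin(r)/r if r>1e-9 else 1
        d=np.array([x*k,-y*k,-np.cos(r)])
    else: d=np.array([x,-y,-1])
    d=R.from_euler('xyz',p['attitude']).apply(d); o=np.array(p['origin'])
    return o+d*(z-o[2])/d[2]
def blobs(mask,amin=30):
    n,l,st,c=cv2.connectedComponentsWithStats(mask.astype(np.uint8))
    return [(c[i],st[i]) for i in range(1,n) if st[i,4]>=amin]
E
python3 - <<'E'
from h import *
f=cv2.imread("pics/top0.png");p=eyes.camera_params("top")
hsv=cv2.cvtColor(f,cv2.COLOR_BGR2HSV);H,S,V=cv2.split(hsv)
for c,s in blobs((H>100)&(H<125)&(S>150)&(V>100),200): print("pad",c,s[4],cast("top",p,c,.034))
for c,s in blobs(((H<6)|(H>174))&(S>150)&(V>80),60): print("red",c,s[4],cast("top",p,c,.032))
for c,s in blobs(((H<12)|(H>170))&(S>30)&(S<120)&(V>150),100): print("pink",c,s[4],cast("top",p,c,.019))
g=cv2.medianBlur(cv2.cvtColor(f,cv2.COLOR_BGR2GRAY),3)
for n,(u,v) in {"1":(312,248),"2":(432,268),"3":(504,243),"4":(466,222)}.items():
    c=cv2.HoughCircles(g[v-20:v+20,u-20:u+20],cv2.HOUGH_GRADIENT,1,30,param1=80,param2=8,minRadius=6,maxRadius=12)
    q=c[0,0] if c is not None else (20,20,0); uv=(u-20+q[0],v-20+q[1]); w=cast("top",p,uv,.04)
    print(n,uv,q[2],w,np.hypot(*w[:2]))
cv2.imwrite("pics/crop.png",cv2.resize(f[170:290,150:550],None,fx=2,fy=2))
E
```

```text
pad [279.67721519 196.33227848] 316 [0.55528289 0.12522019 0.034     ]
pad [247.13836478 200.61320755] 318 [0.54476366 0.20629013 0.034     ]
pad [215.95207668 204.63897764] 313 [0.53488615 0.283942   0.034     ]
pad [183.29375  208.990625] 320 [0.5242025  0.36519087 0.034     ]
red [181.71428571 109.81428571] 70 [0.78714695 0.38147292 0.032     ]
red [163.63815789 212.13157895] 152 [0.51689118 0.41462819 0.032     ]
red [576.84548422 248.91294886] 919 [ 0.42038633 -0.59853708  0.032     ]
pink [212.32692308 272.        ] 208 [0.36823404 0.29048445 0.019     ]
1 (np.float32(310.5), np.float32(247.5)) 9.6 [0.42512777 0.04800329 0.04      ] 0.4278293292165589
2 (np.float32(432.5), np.float32(267.5)) 10.3 [ 0.37528941 -0.24605577  0.04      ] 0.44876004602518105
3 (np.float32(500.5), np.float32(242.5)) 10.3 [ 0.43560829 -0.41266904  0.04      ] 0.6000419331420771
4 (np.float32(462.5), np.float32(224.5)) 10.2 [ 0.48047844 -0.32321285  0.04      ] 0.5790734615243311
```

View pics/crop.png

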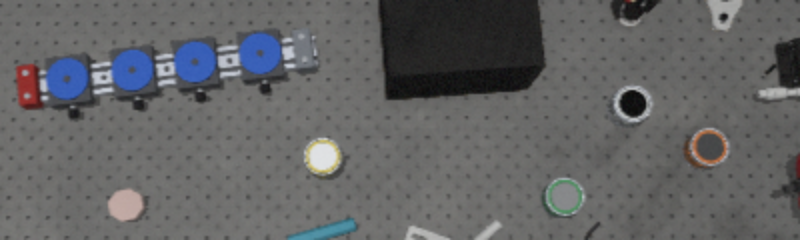

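View pics/wrist0.png

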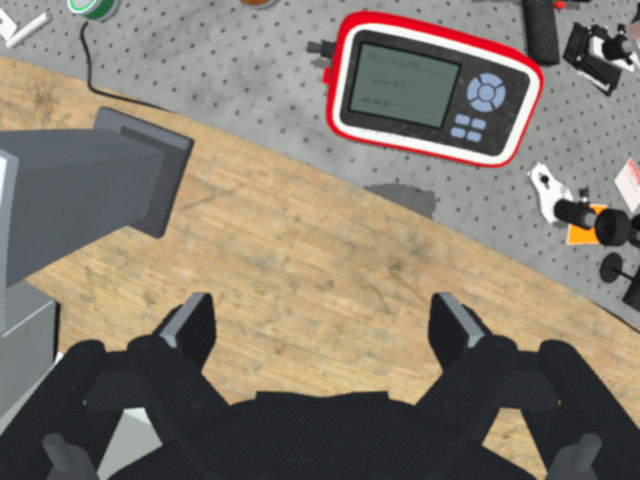

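Crop: windows at full-frame pixels 1 (311.5,248), 2 (432.5,268.5), 3 (504,243.5), 4 (466,221.5). I'll start with filter 3, since it's nearest to the tool.

```bash
python3 -m jog '[{"delta_pos":[187,152,0],"spin":0.3,"claw":0},{"delta_pos":[187,152,0],"spin":0.3,"claw":0},{"delta_pos":[187,152,0],"spin":0.3,"claw":0},{"delta_pos":[187,152,0],"spin":0.3,"claw":0},{"delta_pos":[187,152,0],"spin":0.3,"claw":0},{"delta_pos":[187,152,-60],"spin":0.3,"claw":0},{"delta_pos":[187,152,-100],"spin":0.3,"claw":0},{"delta_pos":[187,152,-100],"spin":0.3,"claw":0}]' 40
cat >> h.py <<'E'
def look(fn,z=.04):
    p=eyes.camera_params("wrist");s=bot.observe();f=eyes.grab_frame("wrist")
    cv2.imwrite(fn,f);print(s['clock'],s['position'].round(4),s['tool_rot'].round(3));return p,s,f
E
python3 - <<'E'
from h import *
look("pics/w1.png")
E
```

```text
clock: 0.95
position: [0.4312, -0.4195, 0.1254]
tool_rot: [-3.131, 0.001, 0.707]
force: [-1.0, -0.0, -0.0]
grip_width: 0.0856
0.95 [ 0.4312 -0.4195  0.1254] [-3.131e+00  1.000e-03  7.070e-01]
```

View pics/w1.png

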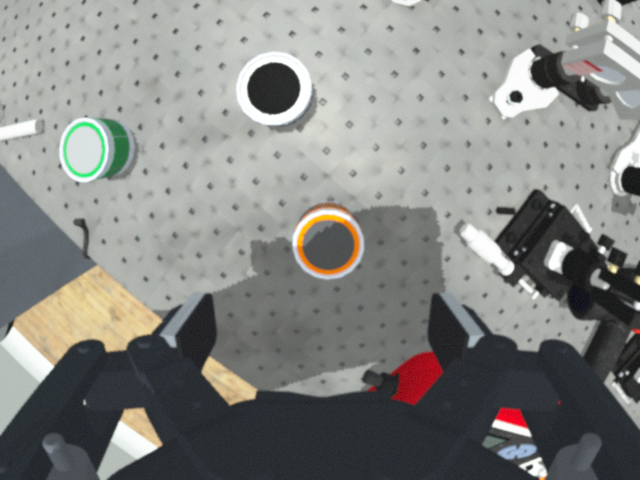

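Wrist view: orange filter 3 at (329,245), black filter 4 at (273,89), green filter 2 at (83,150), all clear of clutter.

```bash
cat >> h.py <<'E'
RNG={'3':((8,130,120),(20,255,255)),'2':((45,70,120),(80,255,255)),'1':((22,90,120),(35,255,255))}
def ring(f,k,p,near=None,z=.04):
    """filter centre: ellipse through the ring / window blob, cast on z"""
    if k=='4': m=(cv2.cvtColor(f,cv2.COLOR_BGR2GRAY)<45).astype(np.uint8)
    else: m=(cv2.inRange(cv2.cvtColor(f,cv2.COLOR_BGR2HSV),*RNG[k])>0).astype(np.uint8)
    out=[]
    for c in cv2.findContours(m,cv2.RETR_CCOMP,cv2.CHAIN_APPROX_NONE)[0]:
        if len(c)<40: continue
        e=cv2.fitEllipse(c)
        if 30<e[1][0]<e[1][1]<150 and e[1][0]/e[1][1]>.7: print(k,np.round(e[0],1),np.round(e[1],0),cast("wrist",p,e[0],z).round(4))
E
python3 - <<'E'
from h import *
p=eyes.camera_params("wrist");f=cv2.imread("pics/w1.png")
for k in "234": ring(f,k,p)
print(bot.observe()['position'])
for uv in[(329,245),(273,89),(83,150)]: print(uv,cast("wrist",p,uv,.04))
E
```

```text
2 [ 84.  149.4] [41. 55.] [ 0.3751 -0.2454  0.04  ]
2 [ 83.8 149.5] [36. 48.] [ 0.3749 -0.2453  0.04  ]
3 [328.8 245.8] [54. 61.] [ 0.4348 -0.4249  0.04  ]
3 [327.9 244.4] [51. 52.] [ 0.4351 -0.4239  0.04  ]
4 [594.9 279.1] [70. 94.] [ 0.5558 -0.6121  0.04  ]
4 [270.4  88.9] [42. 48.] [ 0.4878 -0.332   0.04  ]
[ 0.43240995 -0.42100462  0.12911547]
(329, 245) [ 0.43528727 -0.42472392  0.04      ]
(273, 89) [ 0.48878944 -0.33333654  0.04      ]
(83, 150) [ 0.37416767 -0.2448501   0.04      ]
```

```bash
python3 -m jog '[{"delta_pos":[2,-3,-40],"spin":0,"claw":0},{"delta_pos":[2,-3,-75],"spin":0,"claw":0},{"delta_pos":[2,-3,-105],"spin":0,"claw":0},{"delta_pos":[2,-3,-121],"spin":0,"claw":0},{"delta_pos":[2,-3,-121],"spin":0,"claw":0},{"delta_pos":[2,-3,-121],"spin":0,"claw":0}]' 40
python3 -m jog '[{"delta_pos":[0,0,0],"spin":0,"claw":1},{"delta_pos":[0,0,0],"spin":0,"claw":1},{"delta_pos":[0,0,0],"spin":0,"claw":1},{"delta_pos":[0,0,0],"spin":0,"claw":1},{"delta_pos":[0,0,0],"spin":0,"claw":1},{"delta_pos":[0,0,0],"spin":0,"claw":1},{"delta_pos":[0,0,0],"spin":0,"claw":1},{"delta_pos":[0,0,0],"spin":0,"claw":1}]' 40
```

```text
clock: 1.6
position: [0.4352, -0.4249, 0.0101]
tool_rot: [-3.138, 0.001, 0.706]
force: [0.4, -0.9, 0.1]
grip_width: 0.0851
clock: 2.4
position: [0.4356, -0.4253, 0.0114]
tool_rot: [-3.139, 0.001, 0.705]
force: [-3.0, 2.0, 13.5]
grip_width: 0.0442
```

```bash
python3 -m jog '[{"delta_pos":[0,0,40],"spin":0,"claw":1},{"delta_pos":[0,0,80],"spin":0,"claw":1},{"delta_pos":[0,0,130],"spin":0,"claw":1},{"delta_pos":[0,0,180],"spin":0,"claw":1},{"delta_pos":[0,30,215],"spin":0.1,"claw":1},{"delta_pos":[0,70,215],"spin":0.2,"claw":1},{"delta_pos":[0,110,215],"spin":0.3,"claw":1},{"delta_pos":[0,150,215],"spin":0.4,"claw":1}]'
python3 -m jog '[{"delta_pos":[15,50,0],"spin":0.1,"claw":1},{"delta_pos":[30,90,0],"spin":0.2,"claw":1},{"delta_pos":[45,135,0],"spin":0.3,"claw":1},{"delta_pos":[55,180,0],"spin":0.4,"claw":1},{"delta_pos":[65,225,0],"spin":0.5,"claw":1},{"delta_pos":[75,270,0],"spin":0.55,"claw":1},{"delta_pos":[85,310,0],"spin":0.6,"claw":1},{"delta_pos":[95,350,0],"spin":0.6,"claw":1}]'
```

```text
clock: 3.2
position: [0.4353, -0.2739, 0.227]
tool_rot: [-3.14, 0.001, 1.109]
force: [1.2, -0.4, -0.6]
grip_width: 0.0447
clock: 4.0
position: [0.5304, 0.0777, 0.2274]
tool_rot: [-3.14, 0.001, 1.711]
force: [1.3, -0.2, -1.0]
grip_width: 0.0448
```

```bash
python3 -m jog '[{"delta_pos":[6,45,0],"spin":0,"claw":1},{"delta_pos":[11,90,0],"spin":0,"claw":1},{"delta_pos":[15,128,-30],"spin":0,"claw":1},{"delta_pos":[15,128,-70],"spin":0,"claw":1},{"delta_pos":[15,128,-110],"spin":0,"claw":1},{"delta_pos":[15,128,-110],"spin":0,"claw":1},{"delta_pos":[15,128,-110],"spin":0,"claw":1}]'
python3 - <<'E'
from h import *
p,s,f=look("pics/w2.png")
H,S,V=cv2.split(cv2.cvtColor(f,cv2.COLOR_BGR2HSV))
for c,st in blobs((H>100)&(H<125)&(S>150)&(V>80),200): print("pad",c,st,cast("wrist",p,c,.034))
ring(f,'3',p,z=s['position'][2]+.029)
E
```

```text
clock: 4.7
position: [0.5455, 0.2058, 0.1184]
tool_rot: [-3.14, 0.001, 1.711]
force: [1.0, 0.0, -0.1]
grip_width: 0.0449
4.7 [0.5455 0.2058 0.1184] [-3.140e+00  1.000e-03  1.711e+00]
pad [321.54883227  12.09607219] [ 281    0   82   30 1884] [0.52523779 0.35248273 0.034     ]
pad [320.258231   116.71685353] [ 277   76   88   83 5619] [0.53389209 0.28565997 0.034     ]
pad [318.31578947 227.08146162] [ 278  201   83   57 2983] [0.5422322  0.21761971 0.034     ]
3 [321.4 328.4] [ 97. 112.] [0.5456 0.2086 0.1474]
3 [321.4 330.3] [83. 95.] [0.5457 0.2078 0.1474]
```

View pics/w2.png

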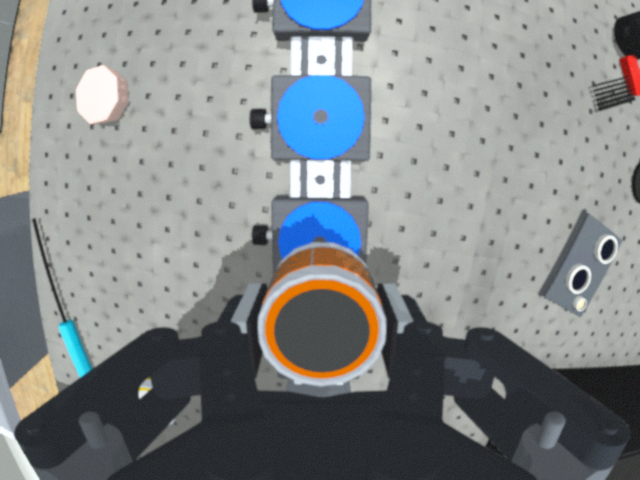

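The view shows filter 3 held upright at (321,329). Pad b is at (320,117), and pad c is partly hidden at about (319,235) and in line, so the error is about 2 mm. I'll lower it and release.

```bash
python3 -m jog '[{"delta_pos":[-1,-2,-25],"spin":0,"claw":1},{"delta_pos":[-1,-2,-45],"spin":0,"claw":1},{"delta_pos":[-1,-2,-60],"spin":0,"claw":1},{"delta_pos":[-1,-2,-68],"spin":0,"claw":1},{"delta_pos":[-1,-2,-72],"spin":0,"claw":1},{"delta_pos":[-1,-2,-72],"spin":0,"claw":1},{"delta_pos":[-1,-2,-72],"spin":0,"claw":1}]'
```

```text
clock: 5.45
position: [0.5456, 0.2042, 0.0481]
tool_rot: [3.14, 0.001, 1.711]
force: [-0.7, -0.3, -0.8]
grip_width: 0.0452
```

```bash
python3 -m jog '[{"delta_pos":[-1,0,-1],"spin":0,"claw":1},{"delta_pos":[-1,0,-2],"spin":0,"claw":1},{"delta_pos":[-1,0,-3],"spin":0,"claw":1},{"delta_pos":[-1,0,-3],"spin":0,"claw":1}]'
python3 -m jog '[{"delta_pos":[0,0,0],"spin":0,"claw":0.7},{"delta_pos":[0,0,0],"spin":0,"claw":0.4},{"delta_pos":[0,0,0],"spin":0,"claw":0},{"delta_pos":[0,0,0],"spin":0,"claw":0},{"delta_pos":[0,0,0],"spin":0,"claw":0},{"delta_pos":[0,0,0],"spin":0,"claw":0},{"delta_pos":[0,0,0],"spin":0,"claw":0}]'
python3 -m jog '[{"delta_pos":[0,0,25],"spin":0,"claw":0},{"delta_pos":[0,0,60],"spin":0,"claw":0},{"delta_pos":[0,0,100],"spin":0,"claw":0},{"delta_pos":[0,0,140],"spin":0,"claw":0},{"delta_pos":[0,0,185],"spin":0,"claw":0},{"delta_pos":[0,0,185],"spin":0,"claw":0},{"delta_pos":[0,0,185],"spin":0,"claw":0}]'
cat >> h.py <<'E'
def pads(f,p,n="wrist"):
    H,S,V=cv2.split(cv2.cvtColor(f,cv2.COLOR_BGR2HSV))
    for c,st in blobs((H>100)&(H<125)&(S>150)&(V>80),200): print("pad",c.round(1),st[4],cast(n,p,c,.034).round(4))
E
python3 - <<'E'
from h import *
p,s,f=look("pics/w3.png");pads(f,p);ring(f,'3',p,z=.074)
E
```

```text
clock: 5.85
position: [0.5448, 0.2042, 0.0457]
tool_rot: [3.14, 0.001, 1.711]
force: [-2.9, -1.0, 12.0]
grip_width: 0.045
clock: 6.55
position: [0.5448, 0.2043, 0.0457]
tool_rot: [3.14, 0.001, 1.711]
force: [0.2, 0.1, -0.1]
grip_width: 0.0853
clock: 7.25
position: [0.5451, 0.2042, 0.2315]
tool_rot: [3.138, 0.001, 1.711]
force: [-0.3, -0.9, -0.0]
grip_width: 0.0852
7.25 [0.5451 0.2042 0.2315] [3.138e+00 1.000e-03 1.711e+00]
pad [321.4  37.6] 2348 [0.5236 0.3662 0.034 ]
pad [320.5 123.4] 2524 [0.5341 0.2856 0.034 ]
pad [317.4 190.9] 506 [0.5399 0.2237 0.034 ]
pad [319.  288.8] 2006 [0.5547 0.1278 0.034 ]
3 [320.9 220.7] [45. 47.] [0.5456 0.2048 0.074 ]
3 [320.9 220.5] [39. 40.] [0.5456 0.205  0.074 ]
```

View pics/w3.png

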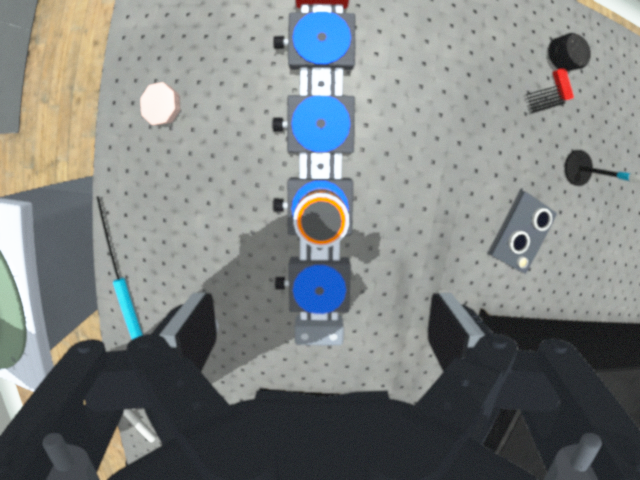

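Filter 3 stands on pad c, with its ring at (321,221), about 2 mm from the pad's middle. Next is filter 4.

```bash
python3 -m jog '[{"delta_pos":[-10,-45,0],"spin":-0.1,"claw":0},{"delta_pos":[-15,-90,0],"spin":-0.2,"claw":0},{"delta_pos":[-20,-135,0],"spin":-0.3,"claw":0},{"delta_pos":[-25,-180,0],"spin":-0.4,"claw":0},{"delta_pos":[-30,-225,0],"spin":-0.5,"claw":0},{"delta_pos":[-35,-270,0],"spin":-0.6,"claw":0},{"delta_pos":[-40,-315,0],"spin":-0.7,"claw":0},{"delta_pos":[-45,-360,0],"spin":-0.8,"claw":0}]'
python3 -m jog '[{"delta_pos":[-5,-45,0],"spin":-0.1,"claw":0},{"delta_pos":[-10,-90,0],"spin":-0.2,"claw":0},{"delta_pos":[-12,-130,0],"spin":-0.2,"claw":0},{"delta_pos":[-13,-176,0],"spin":-0.2,"claw":0},{"delta_pos":[-13,-176,-40],"spin":-0.2,"claw":0},{"delta_pos":[-13,-176,-80],"spin":-0.2,"claw":0},{"delta_pos":[-13,-176,-110],"spin":-0.2,"claw":0},{"delta_pos":[-13,-176,-110],"spin":-0.2,"claw":0}]'
python3 -m jog '[{"delta_pos":[0,0,0],"spin":0,"claw":0},{"delta_pos":[0,0,0],"spin":0,"claw":0}]'
python3 - <<'E'
from h import *
p,s,f=look("pics/w4.png")
for k in "24": ring(f,k,p)
E
```

```text
clock: 8.1
position: [0.4985, -0.1577, 0.2292]
tool_rot: [-3.142, 0.002, 0.907]
force: [1.4, 0.6, 0.5]
grip_width: 0.0855
clock: 8.9
position: [0.4829, -0.3322, 0.1144]
tool_rot: [-3.134, 0.005, 0.707]
force: [-0.8, 1.3, -0.1]
grip_width: 0.0857
clock: 9.1
position: [0.4831, -0.3322, 0.1151]
tool_rot: [-3.134, 0.005, 0.707]
force: [0.3, 0.1, -0.3]
grip_width: 0.0852
9.1 [ 0.4831 -0.3322  0.1151] [-3.134  0.005  0.707]
2 [127.3 283.2] [42. 56.] [ 0.3753 -0.2447  0.04  ]
2 [127.2 283.4] [37. 48.] [ 0.3751 -0.2447  0.04  ]
2 [161.1 234.8] [50. 52.] [ 0.4228 -0.2465  0.04  ]
4 [311.8 464.5] [34. 46.] [ 0.3305 -0.4512  0.04  ]
4 [326.1 243.6] [49. 51.] [ 0.4881 -0.3313  0.04  ]
4 [584.3 201.1] [33. 33.] [ 0.631  -0.4507  0.04  ]
```

```bash
python3 -m jog '[{"delta_pos":[5,1,-40],"spin":0,"claw":0},{"delta_pos":[5,1,-75],"spin":0,"claw":0},{"delta_pos":[5,1,-95],"spin":0,"claw":0},{"delta_pos":[5,1,-105],"spin":0,"claw":0},{"delta_pos":[5,1,-105],"spin":0,"claw":0},{"delta_pos":[5,1,-105],"spin":0,"claw":0}]' 40
python3 -m jog '[{"delta_pos":[0,0,0],"spin":0,"claw":1},{"delta_pos":[0,0,0],"spin":0,"claw":1},{"delta_pos":[0,0,0],"spin":0,"claw":1},{"delta_pos":[0,0,0],"spin":0,"claw":1},{"delta_pos":[0,0,0],"spin":0,"claw":1},{"delta_pos":[0,0,0],"spin":0,"claw":1},{"delta_pos":[0,0,0],"spin":0,"claw":1},{"delta_pos":[0,0,0],"spin":0,"claw":1}]' 40
python3 -m jog '[{"delta_pos":[0,0,40],"spin":0,"claw":1},{"delta_pos":[0,0,80],"spin":0,"claw":1},{"delta_pos":[0,0,130],"spin":0,"claw":1},{"delta_pos":[0,0,180],"spin":0,"claw":1},{"delta_pos":[0,0,217],"spin":0.1,"claw":1},{"delta_pos":[0,30,217],"spin":0.2,"claw":1},{"delta_pos":[5,70,217],"spin":0.3,"claw":1},{"delta_pos":[10,110,217],"spin":0.4,"claw":1}]'
python3 -m jog '[{"delta_pos":[10,45,0],"spin":0.1,"claw":1},{"delta_pos":[18,90,0],"spin":0.2,"claw":1},{"delta_pos":[25,135,0],"spin":0.3,"claw":1},{"delta_pos":[32,180,0],"spin":0.4,"claw":1},{"delta_pos":[40,225,0],"spin":0.5,"claw":1},{"delta_pos":[47,270,0],"spin":0.6,"claw":1},{"delta_pos":[55,310,0],"spin":0.6,"claw":1},{"delta_pos":[57,345,0],"spin":0.6,"claw":1}]'
```

```text
clock: 9.75
position: [0.489, -0.3319, 0.0119]
tool_rot: [-3.137, 0.004, 0.707]
force: [0.3, 0.0, -0.4]
grip_width: 0.0854
clock: 10.55
position: [0.4894, -0.3321, 0.0129]
tool_rot: [-3.138, 0.004, 0.707]
force: [-2.7, 1.5, 12.0]
grip_width: 0.0448
clock: 11.35
position: [0.4991, -0.2211, 0.2304]
tool_rot: [-3.139, 0.004, 1.11]
force: [1.5, 0.7, -2.2]
grip_width: 0.045
clock: 12.15
position: [0.5563, 0.126, 0.2306]
tool_rot: [-3.139, 0.004, 1.711]
force: [-0.2, -1.1, -0.8]
grip_width: 0.0452
```

```bash
python3 -m jog '[{"delta_pos":[-1,1,-45],"spin":0,"claw":1},{"delta_pos":[-1,1,-90],"spin":0,"claw":1},{"delta_pos":[-1,1,-110],"spin":0,"claw":1},{"delta_pos":[-1,1,-110],"spin":0,"claw":1},{"delta_pos":[-1,1,-110],"spin":0,"claw":1}]'
python3 - <<'E'
from h import *
p,s,f=look("pics/w5.png");pads(f,p)
ring(f,'4',p,z=s['position'][2]+.027)
E
```

```text
clock: 12.65
position: [0.5556, 0.1272, 0.1215]
tool_rot: [-3.139, 0.003, 1.711]
force: [0.6, 0.3, -0.7]
grip_width: 0.0449
12.65 [0.5556 0.1272 0.1215] [-3.139e+00  3.000e-03  1.711e+00]
pad [321.9  14.4] 2262 [0.5357 0.2731 0.034 ]
pad [318.9 230. ] 2934 [0.553  0.1362 0.034 ]
4 [300.7 425.6] [33. 42.] [0.5539 0.0805 0.1485]
4 [353.2 420.8] [36. 49.] [0.5751 0.0862 0.1485]
4 [234.  394.2] [31. 37.] [0.5256 0.0928 0.1485]
4 [321.4 333. ] [77. 90.] [0.5561 0.1271 0.1485]
4 [589.4 342. ] [106. 136.] [0.6774 0.1307 0.1485]
```

Filter 4 sits at (0.556, 0.127), on target. I'll lower it and release.

```bash
python3 -m jog '[{"delta_pos":[-1,0,-25],"spin":0,"claw":1},{"delta_pos":[-1,0,-45],"spin":0,"claw":1},{"delta_pos":[-1,0,-62],"spin":0,"claw":1},{"delta_pos":[-1,0,-70],"spin":0,"claw":1},{"delta_pos":[-1,0,-74],"spin":0,"claw":1},{"delta_pos":[-1,0,-75],"spin":0,"claw":1},{"delta_pos":[-1,0,-76],"spin":0,"claw":1},{"delta_pos":[-1,0,-76],"spin":0,"claw":1}]'
```

```text
clock: 13.5
position: [0.5556, 0.1273, 0.0473]
tool_rot: [3.141, 0.003, 1.71]
force: [-1.9, -1.2, 6.7]
grip_width: 0.0447
```

```bash
python3 -m jog '[{"delta_pos":[0,0,0],"spin":0,"claw":0.7},{"delta_pos":[0,0,0],"spin":0,"claw":0.4},{"delta_pos":[0,0,0],"spin":0,"claw":0},{"delta_pos":[0,0,0],"spin":0,"claw":0},{"delta_pos":[0,0,0],"spin":0,"claw":0},{"delta_pos":[0,0,0],"spin":0,"claw":0},{"delta_pos":[0,0,0],"spin":0,"claw":0}]'
python3 -m jog '[{"delta_pos":[0,0,25],"spin":0,"claw":0},{"delta_pos":[0,0,60],"spin":0,"claw":0},{"delta_pos":[0,0,100],"spin":0,"claw":0},{"delta_pos":[0,0,140],"spin":0,"claw":0},{"delta_pos":[0,0,185],"spin":0,"claw":0},{"delta_pos":[0,0,185],"spin":0,"claw":0},{"delta_pos":[0,0,185],"spin":0,"claw":0}]'
python3 - <<'E'
from h import *
p,s,f=look("pics/w6.png");pads(f,p);ring(f,'4',p,z=.074);ring(f,'3',p,z=.074)
E
python3 -m jog '[{"delta_pos":[-20,-40,0],"spin":-0.1,"claw":0},{"delta_pos":[-40,-80,0],"spin":-0.2,"claw":0},{"delta_pos":[-60,-120,0],"spin":-0.3,"claw":0},{"delta_pos":[-80,-160,0],"spin":-0.4,"claw":0},{"delta_pos":[-100,-200,0],"spin":-0.5,"claw":0},{"delta_pos":[-120,-240,0],"spin":-0.6,"claw":0},{"delta_pos":[-140,-280,0],"spin":-0.7,"claw":0},{"delta_pos":[-160,-320,0],"spin":-0.7,"claw":0}]'
python3 -m jog '[{"delta_pos":[-15,-35,0],"spin":0,"claw":0},{"delta_pos":[-20,-53,-20],"spin":0,"claw":0},{"delta_pos":[-20,-53,-60],"spin":0,"claw":0},{"delta_pos":[-20,-53,-100],"spin":0,"claw":0},{"delta_pos":[-20,-53,-110],"spin":0,"claw":0},{"delta_pos":[-20,-53,-110],"spin":0,"claw":0},{"delta_pos":[-20,-53,-110],"spin":0,"claw":0}]'
python3 - <<'E'
from h import *
p,s,f=look("pics/w7.png")
for k in "2": ring(f,k,p)
E
```

```text
clock: 14.2
position: [0.5556, 0.1273, 0.0472]
tool_rot: [3.141, 0.003, 1.71]
force: [-0.1, -0.5, 0.2]
grip_width: 0.0854
clock: 14.9
position: [0.5559, 0.1273, 0.233]
tool_rot: [3.139, 0.004, 1.71]
force: [-0.9, -0.4, -0.3]
grip_width: 0.0852
14.9 [0.5559 0.1273 0.233 ] [3.139 0.004 1.71 ]
pad [320.7  41.7] 2304 [0.5341 0.2849 0.034 ]
pad [311.4 194.7] 362 [0.5455 0.1417 0.034 ]
4 [321.6 222. ] [35. 35.] [0.5571 0.1261 0.074 ]
3 [321.  125.5] [42. 42.] [0.5456 0.2047 0.074 ]
clock: 15.75
position: [0.3937, -0.1941, 0.2309]
tool_rot: [-3.14, 0.004, 1.006]
force: [0.8, -1.4, 0.2]
grip_width: 0.085
clock: 16.45
position: [0.3742, -0.2472, 0.1218]
tool_rot: [-3.14, 0.004, 1.007]
force: [-0.3, 0.6, 0.8]
grip_width: 0.0855
16.45 [ 0.3742 -0.2472  0.1218] [-3.14   0.004  1.007]
2 [318.2 242.7] [61. 63.] [ 0.3743 -0.2438  0.04  ]
2 [318.1 243. ] [52. 54.] [ 0.3741 -0.2439  0.04  ]
```

View pics/w7.png

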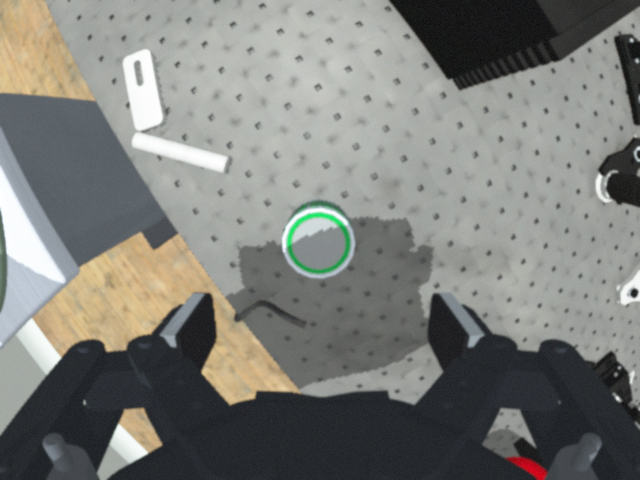

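Filter 2 is at (318,243), and the fingers' landing spots beside it are clear. Filter 4's last check is about 2–3 mm from the middle of its pad.

```bash
python3 -m jog '[{"delta_pos":[0,3,-40],"spin":0,"claw":0},{"delta_pos":[0,3,-75],"spin":0,"claw":0},{"delta_pos":[0,3,-100],"spin":0,"claw":0},{"delta_pos":[0,3,-110],"spin":0,"claw":0},{"delta_pos":[0,3,-111],"spin":0,"claw":0},{"delta_pos":[0,3,-111],"spin":0,"claw":0}]' 40
python3 -m jog '[{"delta_pos":[0,0,0],"spin":0,"claw":1},{"delta_pos":[0,0,0],"spin":0,"claw":1},{"delta_pos":[0,0,0],"spin":0,"claw":1},{"delta_pos":[0,0,0],"spin":0,"claw":1},{"delta_pos":[0,0,0],"spin":0,"claw":1},{"delta_pos":[0,0,0],"spin":0,"claw":1},{"delta_pos":[0,0,0],"spin":0,"claw":1},{"delta_pos":[0,0,0],"spin":0,"claw":1}]' 40
python3 -m jog '[{"delta_pos":[0,0,40],"spin":0,"claw":1},{"delta_pos":[0,0,80],"spin":0,"claw":1},{"delta_pos":[0,0,130],"spin":0,"claw":1},{"delta_pos":[0,0,180],"spin":0,"claw":1},{"delta_pos":[0,0,217],"spin":0.1,"claw":1},{"delta_pos":[15,30,217],"spin":0.2,"claw":1},{"delta_pos":[30,70,217],"spin":0.3,"claw":1},{"delta_pos":[45,110,217],"spin":0.4,"claw":1}]'
```

```text
clock: 17.1
position: [0.3751, -0.2448, 0.0124]
tool_rot: [3.14, 0.004, 1.007]
force: [0.2, -0.5, 1.2]
grip_width: 0.0854
clock: 17.9
position: [0.3755, -0.2451, 0.0132]
tool_rot: [3.139, 0.004, 1.006]
force: [-1.9, 1.1, 19.5]
grip_width: 0.0449
clock: 18.7
position: [0.4207, -0.1341, 0.2309]
tool_rot: [3.138, 0.005, 1.409]
force: [0.3, -0.1, -0.7]
grip_width: 0.0447
```

```bash
python3 -m jog '[{"delta_pos":[12,45,0],"spin":0.1,"claw":1},{"delta_pos":[24,90,0],"spin":0.2,"claw":1},{"delta_pos":[36,135,0],"spin":0.3,"claw":1},{"delta_pos":[48,180,0],"spin":0.3,"claw":1},{"delta_pos":[60,225,0],"spin":0.3,"claw":1},{"delta_pos":[72,270,0],"spin":0.3,"claw":1},{"delta_pos":[84,315,0],"spin":0.3,"claw":1},{"delta_pos":[96,360,0],"spin":0.3,"claw":1}]'
python3 -m jog '[{"delta_pos":[12,40,0],"spin":0,"claw":1},{"delta_pos":[17,60,-15],"spin":0,"claw":1},{"delta_pos":[17,60,-60],"spin":0,"claw":1},{"delta_pos":[17,60,-100],"spin":0,"claw":1},{"delta_pos":[17,60,-110],"spin":0,"claw":1},{"delta_pos":[17,60,-110],"spin":0,"claw":1},{"delta_pos":[17,60,-110],"spin":0,"claw":1}]'
python3 - <<'E'
from h import *
p,s,f=look("pics/w8.png");pads(f,p)
ring(f,'2',p,z=s['position'][2]+.027)
E
```

```text
clock: 19.5
position: [0.5168, 0.2276, 0.2311]
tool_rot: [3.137, 0.005, 1.709]
force: [0.6, -0.6, 0.0]
grip_width: 0.0451
clock: 20.2
position: [0.5345, 0.288, 0.123]
tool_rot: [3.136, 0.004, 1.708]
force: [0.0, -0.2, 0.0]
grip_width: 0.0449
20.2 [0.5345 0.288  0.123 ] [3.136 0.004 1.708]
pad [319.2 118.3] 5423 [0.5233 0.3669 0.034 ]
pad [317.4 230. ] 2690 [0.5318 0.2966 0.034 ]
2 [321.5 328.8] [ 96. 111.] [0.5346 0.2896 0.15  ]
2 [321.5 330.5] [82. 95.] [0.5347 0.2889 0.15  ]
```

```bash
python3 -m jog '[{"delta_pos":[-1,-4,-25],"spin":0,"claw":1},{"delta_pos":[-1,-4,-45],"spin":0,"claw":1},{"delta_pos":[-1,-4,-62],"spin":0,"claw":1},{"delta_pos":[-1,-4,-70],"spin":0,"claw":1},{"delta_pos":[-1,-4,-75],"spin":0,"claw":1},{"delta_pos":[-1,-4,-77],"spin":0,"claw":1},{"delta_pos":[-1,-4,-78],"spin":0,"claw":1},{"delta_pos":[-1,-4,-78],"spin":0,"claw":1}]'
```

```text
clock: 21.05
position: [0.5341, 0.2843, 0.0476]
tool_rot: [3.133, 0.005, 1.708]
force: [-9.8, -6.9, 30.5]
grip_width: 0.0446
```

```bash
python3 -m jog '[{"delta_pos":[0,0,1],"spin":0,"claw":1},{"delta_pos":[0,0,1],"spin":0,"claw":0.7},{"delta_pos":[0,0,1],"spin":0,"claw":0.4},{"delta_pos":[0,0,1],"spin":0,"claw":0},{"delta_pos":[0,0,1],"spin":0,"claw":0},{"delta_pos":[0,0,1],"spin":0,"claw":0},{"delta_pos":[0,0,1],"spin":0,"claw":0},{"delta_pos":[0,0,1],"spin":0,"claw":0}]'
python3 -m jog '[{"delta_pos":[0,0,25],"spin":0,"claw":0},{"delta_pos":[0,0,60],"spin":0,"claw":0},{"delta_pos":[0,0,100],"spin":0,"claw":0},{"delta_pos":[0,0,140],"spin":0,"claw":0},{"delta_pos":[0,0,185],"spin":0,"claw":0},{"delta_pos":[0,0,185],"spin":0,"claw":0},{"delta_pos":[0,0,185],"spin":0,"claw":0}]'
python3 - <<'E'
from h import *
p,s,f=look("pics/w9.png");pads(f,p);ring(f,'2',p,z=.074);ring(f,'3',p,z=.074)
E
python3 -m jog '[{"delta_pos":[-20,-40,0],"spin":0,"claw":0},{"delta_pos":[-40,-80,0],"spin":0,"claw":0},{"delta_pos":[-60,-120,0],"spin":0,"claw":0},{"delta_pos":[-80,-165,0],"spin":0,"claw":0},{"delta_pos":[-95,-205,0],"spin":0,"claw":0},{"delta_pos":[-109,-238,-30],"spin":0,"claw":0},{"delta_pos":[-109,-238,-75],"spin":0,"claw":0},{"delta_pos":[-109,-238,-110],"spin":0,"claw":0}]'
python3 -m jog '[{"delta_pos":[0,0,0],"spin":0,"claw":0},{"delta_pos":[0,0,0],"spin":0,"claw":0}]'
python3 - <<'E'
from h import *
p,s,f=look("pics/w10.png");ring(f,'1',p)
E
```

```text
clock: 21.85
position: [0.5341, 0.2843, 0.0485]
tool_rot: [3.134, 0.005, 1.708]
force: [-0.2, -0.2, -0.0]
grip_width: 0.0852
clock: 22.55
position: [0.5343, 0.2843, 0.2344]
tool_rot: [3.132, 0.004, 1.708]
force: [0.3, -0.1, -1.2]
grip_width: 0.0853
22.55 [0.5343 0.2843 0.2344] [3.132 0.004 1.708]
pad [319.2 121.6] 2492 [0.5234 0.3669 0.034 ]
pad [315.5 192.1] 470 [0.5289 0.3015 0.034 ]
pad [315.9 272.7] 464 [0.5398 0.2226 0.034 ]
pad [311.3 344.3] 316 [0.5457 0.1405 0.034 ]
2 [320. 220.] [46. 48.] [0.5352 0.2844 0.074 ]
2 [320.1 220.1] [40. 41.] [0.5353 0.2842 0.074 ]
3 [319.5 306.5] [38. 43.] [0.5455 0.2056 0.074 ]
3 [319.5 306.8] [33. 37.] [0.5455 0.2053 0.074 ]
3 [319.8 295.7] [41. 43.] [0.5444 0.2163 0.074 ]
clock: 23.4
position: [0.4236, 0.0446, 0.1209]
tool_rot: [3.135, 0.005, 1.706]
force: [1.8, 0.7, -0.3]
grip_width: 0.0852
clock: 23.6
position: [0.4228, 0.0447, 0.1206]
tool_rot: [3.138, 0.005, 1.706]
force: [0.4, 0.4, 0.2]
grip_width: 0.0854
23.6 [0.4228 0.0447 0.1206] [3.138 0.005 1.706]
1 [322.3 241.1] [61. 63.] [0.4235 0.0486 0.04  ]
1 [322.3 241.2] [54. 56.] [0.4236 0.0486 0.04  ]
```

View pics/w10.png

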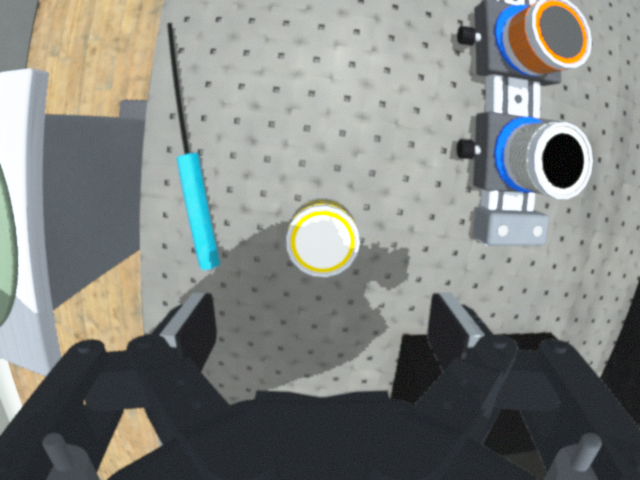

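Filter 1 is at (322,241), with the screwdriver tip at (212,268), clear of the left finger. Filters 3 and 4 stand on their carriers at upper right.

```bash
python3 -m jog '[{"delta_pos":[1,3,-40],"spin":0,"claw":0},{"delta_pos":[1,3,-75],"spin":0,"claw":0},{"delta_pos":[1,3,-100],"spin":0,"claw":0},{"delta_pos":[1,3,-108],"spin":0,"claw":0},{"delta_pos":[1,3,-109],"spin":0,"claw":0},{"delta_pos":[1,3,-109],"spin":0,"claw":0}]' 40
python3 -m jog '[{"delta_pos":[0,0,0],"spin":0,"claw":1},{"delta_pos":[0,0,0],"spin":0,"claw":1},{"delta_pos":[0,0,0],"spin":0,"claw":1},{"delta_pos":[0,0,0],"spin":0,"claw":1},{"delta_pos":[0,0,0],"spin":0,"claw":1},{"delta_pos":[0,0,0],"spin":0,"claw":1},{"delta_pos":[0,0,0],"spin":0,"claw":1},{"delta_pos":[0,0,0],"spin":0,"claw":1}]' 40
python3 -m jog '[{"delta_pos":[0,0,40],"spin":0,"claw":1},{"delta_pos":[0,0,80],"spin":0,"claw":1},{"delta_pos":[0,0,130],"spin":0,"claw":1},{"delta_pos":[0,0,180],"spin":0,"claw":1},{"delta_pos":[0,0,217],"spin":0,"claw":1},{"delta_pos":[15,30,217],"spin":0,"claw":1},{"delta_pos":[30,70,217],"spin":0,"claw":1},{"delta_pos":[45,115,217],"spin":0,"claw":1}]'
python3 -m jog '[{"delta_pos":[12,45,0],"spin":0,"claw":1},{"delta_pos":[24,90,0],"spin":0,"claw":1},{"delta_pos":[36,135,0],"spin":0,"claw":1},{"delta_pos":[46,175,0],"spin":0,"claw":1},{"delta_pos":[54,203,-20],"spin":0,"claw":1},{"delta_pos":[54,203,-65],"spin":0,"claw":1},{"delta_pos":[54,203,-105],"spin":0,"claw":1},{"delta_pos":[54,203,-105],"spin":0,"claw":1}]'
python3 -m jog '[{"delta_pos":[0,0,0],"spin":0,"claw":1},{"delta_pos":[0,0,0],"spin":0,"claw":1}]'
python3 - <<'E'
from h import *
p,s,f=look("pics/w11.png");pads(f,p)
ring(f,'1',p,z=s['position'][2]+.027)
E
```

```text
clock: 24.25
position: [0.4256, 0.048, 0.0139]
tool_rot: [3.134, 0.005, 1.706]
force: [1.2, 0.0, 0.8]
grip_width: 0.0853
clock: 25.05
position: [0.4261, 0.0479, 0.0147]
tool_rot: [3.133, 0.005, 1.706]
force: [-2.1, -1.1, 19.3]
grip_width: 0.0449
clock: 25.85
position: [0.4717, 0.1631, 0.2324]
tool_rot: [3.132, 0.006, 1.703]
force: [0.6, -1.4, 0.1]
grip_width: 0.0447
clock: 26.65
position: [0.5235, 0.3642, 0.1227]
tool_rot: [3.138, 0.01, 1.704]
force: [-0.1, -0.2, 0.3]
grip_width: 0.0449
clock: 26.85
position: [0.524, 0.3644, 0.1245]
tool_rot: [3.137, 0.009, 1.703]
force: [0.5, 0.7, -0.1]
grip_width: 0.0448
26.85 [0.524  0.3644 0.1245] [3.137 0.009 1.703]
pad [319.  223.8] 3014 [0.5217 0.3764 0.034 ]
1 [321.6 324.5] [ 96. 110.] [0.5239 0.3679 0.1515]
1 [321.6 326.2] [83. 95.] [0.524  0.3672 0.1515]
1 [325.1 189.2] [102. 133.] [0.5188 0.415  0.1515]
```

Target pad a is at (0.5235, 0.3665) and filter 1 is at (0.524, 0.3675). The placing height is about 0.0487, so I'll lower it by 76 mm.

```bash
python3 -m jog '[{"delta_pos":[-1,-1,-25],"spin":0,"claw":1},{"delta_pos":[-1,-1,-45],"spin":0,"claw":1},{"delta_pos":[-1,-1,-62],"spin":0,"claw":1},{"delta_pos":[-1,-1,-70],"spin":0,"claw":1},{"delta_pos":[-1,-1,-74],"spin":0,"claw":1},{"delta_pos":[-1,-1,-76],"spin":0,"claw":1},{"delta_pos":[-1,-1,-77],"spin":0,"claw":1},{"delta_pos":[-1,-1,-77],"spin":0,"claw":1}]'
```

```text
clock: 27.7
position: [0.5235, 0.3638, 0.0492]
tool_rot: [3.135, 0.009, 1.703]
force: [-4.3, -4.2, 10.0]
grip_width: 0.045
```

```bash
python3 -m jog '[{"delta_pos":[0,0,0],"spin":0,"claw":0.7},{"delta_pos":[0,0,0],"spin":0,"claw":0.4},{"delta_pos":[0,0,0],"spin":0,"claw":0},{"delta_pos":[0,0,0],"spin":0,"claw":0},{"delta_pos":[0,0,0],"spin":0,"claw":0},{"delta_pos":[0,0,0],"spin":0,"claw":0},{"delta_pos":[0,0,0],"spin":0,"claw":0}]'
python3 -m jog '[{"delta_pos":[0,0,25],"spin":0,"claw":0},{"delta_pos":[0,0,60],"spin":0,"claw":0},{"delta_pos":[0,0,100],"spin":0,"claw":0},{"delta_pos":[0,0,140],"spin":0,"claw":0},{"delta_pos":[0,0,185],"spin":0,"claw":0},{"delta_pos":[0,-40,200],"spin":0,"claw":0},{"delta_pos":[0,-80,200],"spin":0,"claw":0},{"delta_pos":[0,-120,200],"spin":0,"claw":0}]'
python3 -m jog '[{"delta_pos":[10,-40,0],"spin":0,"claw":0},{"delta_pos":[10,-40,0],"spin":0,"claw":0},{"delta_pos":[10,-40,0],"spin":0,"claw":0}]'
python3 - <<'E'
from h import *
p,s,f=look("pics/w12.png")
for k in "1234": ring(f,k,p,z=.074)
E
```

```text
clock: 28.4
position: [0.5235, 0.3637, 0.0492]
tool_rot: [3.135, 0.009, 1.703]
force: [0.1, 0.3, -0.3]
grip_width: 0.0855
clock: 29.2
position: [0.5234, 0.2425, 0.2497]
tool_rot: [3.134, 0.009, 1.704]
force: [1.3, -1.1, -0.0]
grip_width: 0.0857
clock: 29.5
position: [0.5337, 0.2017, 0.2499]
tool_rot: [3.134, 0.009, 1.702]
force: [-0.0, 0.9, 0.5]
grip_width: 0.086
29.5 [0.5337 0.2017 0.2499] [3.134 0.009 1.702]
1 [340.5  32.7] [41. 55.] [0.5307 0.3629 0.074 ]
1 [333.6  30.4] [42. 46.] [0.5246 0.3641 0.074 ]
1 [333.5  30.4] [39. 43.] [0.5245 0.3641 0.074 ]
2 [333.9 121.5] [46. 47.] [0.5353 0.284  0.074 ]
2 [333.9 121.7] [40. 41.] [0.5353 0.2838 0.074 ]
3 [333.3 213.8] [42. 44.] [0.5456 0.2046 0.074 ]
3 [333.2 213.4] [37. 38.] [0.5455 0.205  0.074 ]
```

View pics/w12.png

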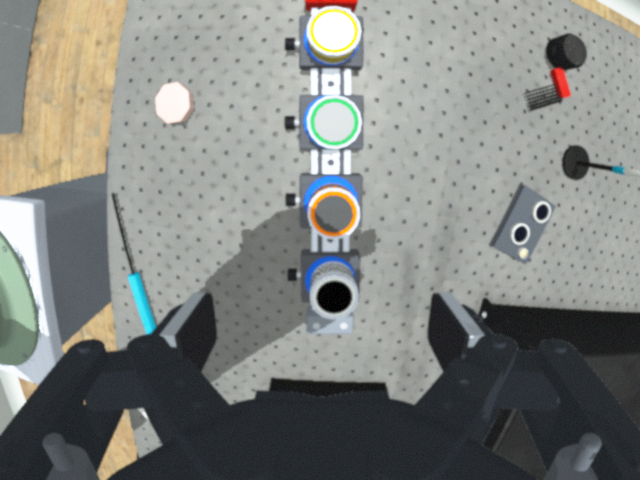

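All four stand upright in the right order: yellow (334,30), green (334,122), orange (333,213), black (334,294). The pink box is at (174,103), untouched. I'm handing in.

```bash
python3 -c "
from workcell import bot
print(bot.job_done())"
```

```text
the job is handed in; nothing more can be done
None
```

The four filters stand upright on the rail in order of shade: 1 (palest) on the pad next to the red stop, then 2, 3 and the black one (4) at the far end. I handed the job in at about 29.6 s of the 112 s allowed; no verdict is reported.

- **Centring:** the last wrist view put filters 1, 2 and 3 about 2–3 mm from their pad middles, against the 12 mm limit. In that last view I checked filter 4 only by eye. It measured about 2–3 mm off its pad right after it was placed.
- **Agreement between cameras:** the wrist and top camera positions for the pads matched to about 2–3 mm.
- **Forces:** the highest force shown at the end of a move was about 31 N vertical on the wrist (33 N overall), while setting down filter 2. It is below the 120 N wrist limit, and I eased off 1 mm before letting go.
- **Pink box:** nothing I moved came near it, and it looks unmoved in the last picture. I did not measure its position again.

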